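Put the gravimetry bench right

TASK

The four things on this weighing bench were left in each other's places; put them right before the next run: the stoppered glass weighing bottle in the middle of the balance pan, the beaker in the middle of the magnetic stirrer's plate, the crucible in the middle of the red ceramic tile, and the steel weight in the middle of its round wooden stand. Keep them clean and whole: upright, set down gently and not dropped, and never on the bare bench; the empty dark grey mat is the free place for setting something aside.

Things in the scene. Friction and masses are not known exactly. Their poses are not given: they have to be found in the camera images.
- weighing_bottle: Low glass weighing bottle with a ground-glass stopper: clear body and, flush with it, the frosted stopper's flange, together 47 mm in diameter up to 36 mm height, then domed to a small knob whose top is 58 mm above the underside. Stopper and bottle are one rigid piece, 70 to 120 g. Belongs on the balance. Loose, upright at the start; origin at the centre of its underside, z up; round, so its yaw does not matter.
- beaker: Open empty glass beaker, 45 mm outer diameter and 62 mm high (flared to 48 mm at the rim), wall 2.5 mm, 50 to 85 g. Belongs on the stirrer. Loose, upright at the start; origin at the centre of its underside, z up; round, so its yaw does not matter.
- crucible: Open white porcelain crucible without lid, 38 mm high, tapering from 43 mm outer diameter at the rim (41 mm at 26 mm height) to 28 mm at the foot, wall 3 mm, 30 to 60 g. Belongs on the ceramic tile. Loose, upright at the start; origin at the centre of its underside, z up; round, so its yaw does not matter.
- weight: Solid polished steel calibration weight, 200 g: cylinder 30 mm in diameter up to 34 mm height, then a narrow neck and a knob 19 mm in diameter, 51.5 mm high in all. Belongs on the wooden stand. Loose, upright at the start; origin at the centre of its underside, z up; round, so its yaw does not matter.
- balance: Low white bench balance, 172 x 120 mm, with a round steel pan 100 mm in diameter and a display and keys in front of it. The flat pan top is 48 mm above the bench and does not give. Fixed; origin on the bench directly below the middle of the pan.
- stirrer: Dark grey magnetic stirrer (switched off), 172 x 120 mm, with a flat aluminium plate 106 x 112 mm and a round black knob (top 57 mm above the bench, 88 mm from the plate's middle) in front of it. The plate's top is 48 mm above the bench. Fixed; origin on the bench directly below the middle of the plate.
- tile: Square unglazed brick-red ceramic tile lying on the bench, 104 x 104 mm, flat top 10 mm above the bench. Fixed; origin on the bench directly below the middle of the tile.
- stand: Round pale wooden stand for the weight, 104 mm in diameter with a brown felt inlay, flat top 10 mm above the bench. Fixed; origin on the bench directly below the middle of the stand.
- mat: Square dark grey silicone mat, 130 x 130 mm, flat top 6 mm above the bench. Empty at the start: the free place for setting one thing aside. Fixed; origin on the bench directly below the middle of the mat.
There are look-alikes about, which are no part of the job. What is shaped like the crucible but green is not meant. Leave any orange look-alike of the stand alone.

How it is judged:
By the outcome, as a careful person would: the job done as asked, in the order asked, and still so for the second after the job is handed in, with the robot touching nothing.
It also fails if it takes over 144 s, if anything falls off the work surface, if the arm or the gripper's body presses on something with over 40 N, if the wrist force passes 120 N, or if a joint passes its speed limit or range.

ROBOT

A 6-joint arm with a two-finger parallel gripper is mounted at the origin on the work surface. World frame = base frame: x ahead of the robot, y to its left, z up, the work surface at z = 0. Lengths are in m, angles in rad, forces in N, time in s.
With the tool pointing down it reaches from about 0.35 to 0.85 m from the base axis. Payload 8.1 kg.
Tool frame: the origin (TCP) lies midway between the tips of the shut fingers; the grasp point (between the pads) lies robot.grasp_offset behind it (robot.grasp_offset is the distance from the TCP to the grasp point, in m); z points along the fingers, y is the direction in which the jaws open and shut (so a half turn about z gives the same grasp; the last joint's range is limited). The gripper opens to 93 mm and grips with 3 to 60 N. Pads are 15 mm wide; open, the fingers measure 128 mm over their backs; the gripper's body (75 mm by 188 mm) begins 65 mm behind the grasp point.
Start: joints at [1.178, 0.13, 1.488, -0, 1.523, -0.085], TCP at [0.182, 0.572, 0.219] pointing down, gripper open.
Joint ranges: [-2.96, 2.96], [-0.89, 2.26], [0.02, 2.5], [-1.34, 4.48], [0, 2.73], [-2.66, 2.66]. Speed limits (rad/s): [2.39, 2.39, 2.79, 3.14, 3.14, 3.14].

INTERFACE

Orientations are given as a rotation vector (axis times angle).
In Python, from plant import robot gives the robot as it stands.
- The arm moves only by the shell command python3 -m handwheel 'ROWS' [OPENING] [FORCE]. ROWS is text: rows parted by semicolons, each of 6 numbers parted by spaces: the shift along the world's x, y, z each as a share of 0.3 m, from -1 to 1, then the turn, a rotation vector about the world's x, y, z each as a share of 45 degrees, from -1 to 1. A call has 1 to 5 rows; each row is the pose to reach, as a shift and turn from the pose commanded when the call began; what a row does not reach only later rows make up. A row lasts 1/10 s, in which the tool goes at most 50 mm and 8.59 degrees, less where a joint would pass 70% of its speed; a pose out of reach is approached as far as the arm can. A call with a number of a shift or a turn outside -1 to 1 is refused whole. A call with a gripper value outside its range is refused whole. OPENING is the closure, from -1 (fully open) to 1 (shut), set as the call begins (- or left out, the last holds). The fingers move at their own pace and stop on an object; FORCE is the grip in N (left out, the last holds). Time passes only in rows, so rows that repeat a pose let the fingers close. It gives the time, the measured TCP pose, the force and the opening at its end, in the units of the state.
- robot.read_state(): the state, without advancing time (a new reading comes with each control period).
- robot.read_camera(name): name is "scene" or "top" or "wrist"; returns (picture, depth): 400x640x3 uint8, red, green, blue; 400x640 float32, m along the optical axis (not along the pixel's ray), 0 where there is no reading.
- robot.camera_model(name): a dict with "camera_matrix" (3x3 intrinsics, pixels), "pose" (4x4, takes a point from camera to world coordinates); the wrist camera has in their place "tool_from_camera" (4x4, takes a point from camera to tool coordinates, whose origin is the TCP and whose axes are the flange's). Camera axes: x right, y down, z forward; pixel columns grow to the right and rows downward; lengths in m; the calibration is good to about 2 mm. The wrist camera is an equidistant fisheye: a pixel r from the principal point sees the ray r / f radians off the axis. A picture is of the moment at which its call begins: read the wrist's pose just before it. camera_model takes no time and is no camera call.
- robot.close_job(): hands the job in, once; it reports no verdict.
Trained networks look in the newest picture that a camera, given by its name, has taken for a name from the list of things; names that differ only in an ending like _2 or _b are one class to them, and where a whole thing is asked for, a point or a joint stands for the part that bears it (a point fixed in the world has none). Each returns a list of dicts, best first, with "conf" (0 to 1); they miss things now and then, are a little off and sometimes report something else, mostly with a low value. They report only what shows in the picture. A call takes as long as a camera call. They do not tell look-alikes from the thing itself.
- robot.look_for(camera, query): "rect" ([centre column, centre row, width, height] in pixels, round what is visible of it).
- robot.silhouettes(camera, query): "pixels" (400x640 bool, what is visible of it) and "rect" ([centre column, centre row, width, height] in pixels, round what is visible of it).
- robot.tip_of(camera, query): "at" ([row, column] in pixels: a listed point, or the origin of a listed thing).
The state is a dict: "t": time; "q": joint angles; "dq": joint speeds; "joint_torque": joint torques, N m; "tool_pos": TCP position; "orientation": TCP orientation; "force": force on the tool from outside, world axes, zero at the start; "wrist_torque": the same for the moment, N m; "opening": finger opening in m.
Only numpy, scipy, OpenCV 4.12 (cv2) and the standard library are available. Lean on these libraries where they do the work, as an engineer would, in place of code of your own. Each camera call takes 0.05 s, during which the arm holds its last target.

## Working session

There is one attempt and no reset: what is moved stays moved. The work goes in short steps, Python scripts to look and compute and a shell command to move; the robot and the scene stay as the last step left them, time stands still between calls to the robot, and variables do not carry over. Pictures are saved under pics/ and viewed, and the job is handed in when it is done.

```bash
ls; mkdir -p pics; python3 - <<'E'
from plant import robot
import cv2,numpy as np
s=robot.read_state();print({k:np.round(v,3).tolist() for k,v in s.items()},robot.grasp_offset)
for c in ["scene","top"]:
    p,d=robot.read_camera(c);cv2.imwrite(f"pics/{c}0.png",p[:,:,::-1]);np.save(f"{c}0.npy",d)
    m=robot.camera_model(c);print(c,np.round(m["camera_matrix"],2).tolist(),np.round(m["pose"],3).tolist())
print(robot.camera_model("wrist"))
E
```

```text
pics
{'t': 0.0, 'q': [1.178, 0.131, 1.489, 0.0, 1.523, -0.085], 'dq': [-0.0, 0.0, 0.001, 0.0, 0.0, -0.001], 'joint_torque': [0.0, -55.984, -49.177, 0.077, 0.036, -0.0], 'tool_pos': [0.182, 0.571, 0.218], 'orientation': [-0.482, -3.104, 0.003], 'force': [0.262, -0.555, 0.027], 'wrist_torque': [-0.049, 0.001, 0.062], 'opening': 0.093} 0.0188
scene [[493.15, 0.0, 314.26], [0.0, 493.15, 198.61], [0.0, 0.0, 1.0]] [[-0.62, 0.551, -0.558, 1.16], [0.785, 0.448, -0.429, 0.493], [0.013, -0.704, -0.71, 0.864], [0.0, 0.0, 0.0, 1.0]]
top [[458.85, 0.0, 319.67], [0.0, 458.85, 179.4], [0.0, 0.0, 1.0]] [[0.006, -0.998, 0.061, 0.442], [-1.0, -0.006, -0.004, 0.011], [0.004, -0.061, -0.998, 1.277], [0.0, 0.0, 0.0, 1.0]]
{'camera_matrix': array([[309.70691629,   0.        , 320.82829892],
       [  0.        , 309.70691629, 199.63059097],
       [  0.        ,   0.        ,   1.        ]]), 'tool_from_camera': array([[ 7.42382519e-04, -9.61670262e-01, -2.74207504e-01,
         7.52511063e-02],
       [ 9.99998915e-01,  1.06283927e-03, -1.02010047e-03,
        -5.41792475e-04],
       [ 1.27243879e-03, -2.74206449e-01,  9.61670008e-01,
        -1.65389162e-01],
       [ 0.00000000e+00,  0.00000000e+00,  0.00000000e+00,
         1.00000000e+00]])}
```

View pics/scene0.png

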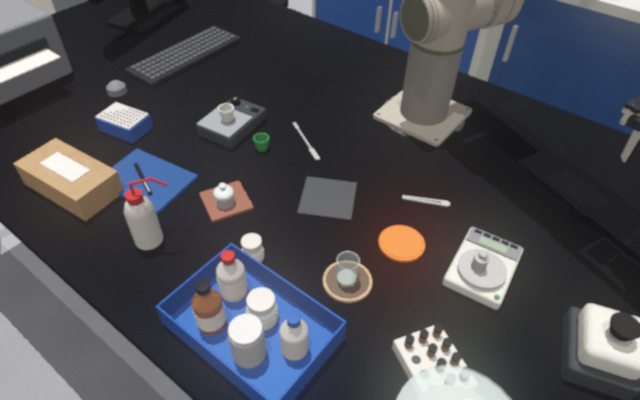

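View pics/top0.png

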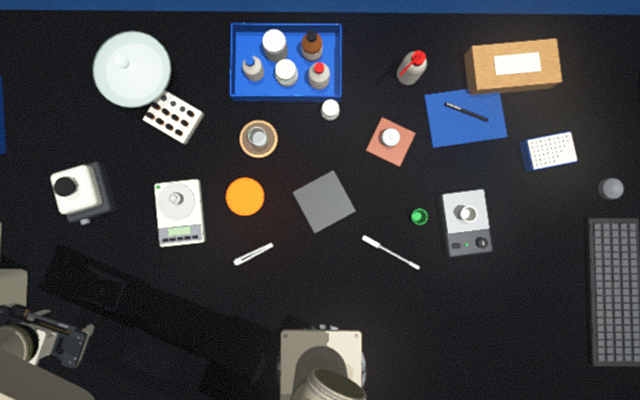

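Scene view: weight on the balance (482,262), beaker on the stand (347,270), bottle on the tile (223,195) and crucible on the stirrer (227,113). Top view: weight (177,198), beaker (258,138), bottle (391,137), crucible (467,213), mat (324,202) empty. Look-alikes: green crucible at top (420,216), orange disc at top (245,196). Next I'll measure.

```bash
cat > h.py <<'E'
from plant import robot
import cv2,numpy as np
def ray(c,u,v):
    m=robot.camera_model(c);K=m["camera_matrix"];P=m["pose"]
    d=np.array([(u-K[0,2])/K[0,0],(v-K[1,2])/K[1,1],1.]);return P[:3,3],P[:3,:3]@d
def onplane(c,u,v,z):
    o,d=ray(c,u,v);return o+d*(z-o[2])/d[2]
E
python3 - <<'E'
from h import *
top={"balance":.048,"stirrer":.048,"tile":.01,"stand":.01,"mat":.006,"weighing_bottle":.05,"beaker":.05,"crucible":.05,"weight":.05}
for c in ["top","scene"]:
  for n,z in top.items():
    for r in robot.silhouettes(c,n)[:3]:
        m=r["pixels"];v,u=np.nonzero(m)
        (cx,cy),wh,a=cv2.minAreaRect(np.c_[u,v].astype(np.float32))
        t=robot.tip_of(c,n)
        print(c,n,round(r["conf"],2),np.round(r["rect"]).tolist(),"minrect",np.round([cx,cy,*wh,a],1),"ctr@z",np.round(onplane(c,cx,cy,z),3)[:2],"tips",[(np.round(k["at"],1).tolist(),round(k["conf"],2),np.round(onplane(c,k["at"][1],k["at"][0],0),3)[:2].tolist()) for k in t][:2])
E
```

```text
top balance 0.96 [183.0, 214.0, 55.0, 71.0] minrect [179.5 212.7  65.2  47.4  84.3] ctr@z [0.426 0.38 ] tips [([203.1, 183.6], 0.61, [0.452, 0.384])]
top stirrer 0.89 [465.0, 225.0, 52.0, 68.0] minrect [464.5 222.7  64.6  46.5  81.9] ctr@z [ 0.404 -0.381] tips [([210.9, 458.0], 0.93, [0.435, -0.379])]
top tile 0.81 [389.0, 140.0, 49.0, 48.0] minrect [389.7 141.7  37.8  37.6  25.6] ctr@z [ 0.626 -0.188] tips [([141.6, 386.3], 0.55, [0.627, -0.18])]
top stand 0.91 [259.0, 138.0, 34.0, 37.0] minrect [258. 139.  36.  36.  90.] ctr@z [0.631 0.178] tips [([196.6, 245.8], 0.94, [0.471, 0.211]), ([138.4, 257.8], 0.68, [0.634, 0.18])]
top stand 0.62 [248.0, 198.0, 38.0, 41.0] minrect [244.8 196.8  37.5  36.8  45. ] ctr@z [0.47  0.213] tips [([196.6, 245.8], 0.94, [0.471, 0.211]), ([138.4, 257.8], 0.68, [0.634, 0.18])]
top mat 0.91 [323.0, 204.0, 64.0, 66.0] minrect [323.6 201.4  48.4  48.   61.6] ctr@z [ 0.459 -0.005] tips [([201.9, 322.2], 0.71, [0.458, -0.001])]
top weighing_bottle 0.78 [389.0, 136.0, 21.0, 18.0] minrect [389.5 137.5  17.   19.   90. ] ctr@z [ 0.631 -0.181] tips [([138.4, 3
[... 2313 characters left out ...]
1.9  34.5   8.1] ctr@z [0.635 0.177] tips [([277.3, 345.7], 0.72, [0.624, 0.169])]
scene crucible 0.63 [226.0, 112.0, 18.0, 23.0] minrect [225.5 112.   18.   15.   90. ] ctr@z [ 0.409 -0.404] tips [([147.8, 260.7], 0.78, [0.42, -0.265]), ([119.4, 226.5], 0.63, [0.387, -0.43])]
scene crucible 0.48 [261.0, 142.0, 13.0, 21.0] minrect [260.5 142.   18.   15.   90. ] ctr@z [ 0.446 -0.237] tips [([147.8, 260.7], 0.78, [0.42, -0.265]), ([119.4, 226.5], 0.63, [0.387, -0.43])]
scene weight 0.88 [481.0, 263.0, 21.0, 25.0] minrect [480.5 260.7  15.2  22.5  18.4] ctr@z [0.445 0.382] tips []
scene weight 0.27 [226.0, 113.0, 17.0, 17.0] minrect [225.5 112.5  17.   15.   90. ] ctr@z [ 0.411 -0.402] tips []
```

```bash
python3 - <<'E'
import cv2,numpy as np
a=cv2.imread("pics/top0.png")
b=cv2.resize(a[100:270,140:240],None,fx=3.5,fy=3.5,interpolation=cv2.INTER_CUBIC)
c=cv2.resize(a[100:270,420:520],None,fx=3.5,fy=3.5,interpolation=cv2.INTER_CUBIC)
cv2.imwrite("pics/c1.png",np.hstack([b,c]))
b=cv2.resize(a[110:240,230:430],None,fx=4,fy=4,interpolation=cv2.INTER_CUBIC)
cv2.imwrite("pics/c2.png",b)
E
```

```text
(no output)
```

View pics/c1.png

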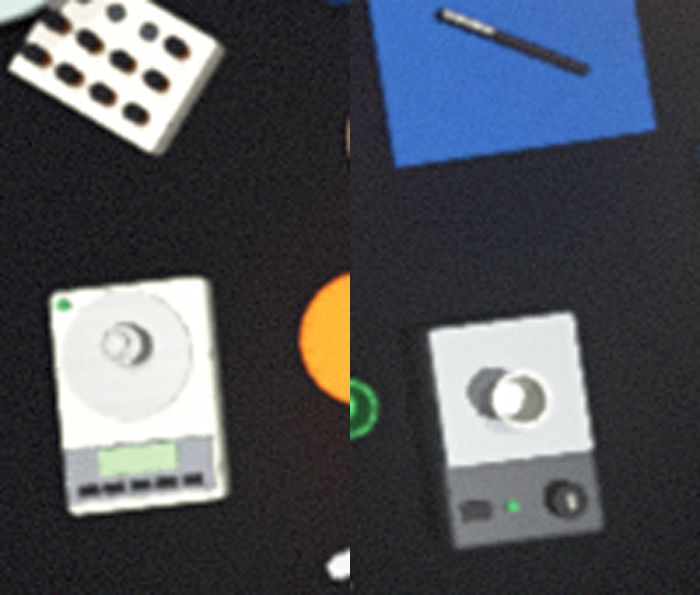

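View pics/c2.png

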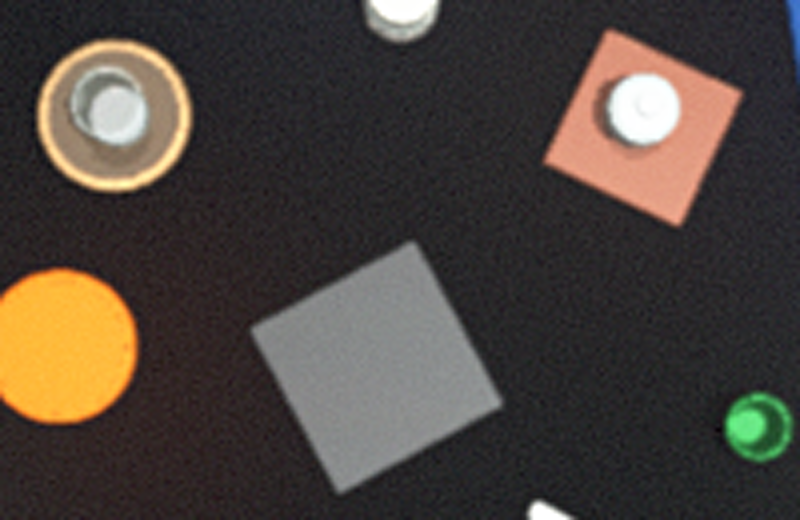

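Both crops confirm the choice by description: shiny weight on the balance pan, white crucible on the stirrer, clear beaker on the wooden stand, bottle with knob on the tile. The green crucible and orange disc are left alone. Next, finer fits of the fixture centres.

```bash
python3 - <<'E'
from h import *
def cr(x,y,f,ox,oy): return ox+(x+.5)/f-.5, oy+(y+.5)/f-.5
P={"stand":([(115,115)],4,230,110,.010),"tile":([(608,28),(743,93),(680,228),(543,163)],4,230,110,.01),"mat":([(413,241),(503,405),(339,493),(250,328)],4,230,110,.006),
"pan":([(127,354)],3.5,140,100,.048),"plate":([(80,328),(226,312),(243,448),(100,466)],3.5,420,100,.048)}
for n,(pts,f,ox,oy,z) in P.items():
    w=np.array([onplane("top",*cr(x,y,f,ox,oy),z)[:2] for x,y in pts]);print(n,np.round(w.mean(0),4),np.round(w,3).tolist())
for n,x,y,f,ox,oy,z in [("weight knob",118,342,3.5,140,100,.0995),("crucible rim",170,398,3.5,420,100,.086),("bottle",644,109,4,230,110,.046),("bottle knob",650,104,4,230,110,.068),("beaker rim",108,103,4,230,110,.072),("beaker base",118,110,4,230,110,.012)]:
    print(n,np.round(onplane("top",*cr(x,y,f,ox,oy),z)[:2],4))
d=np.load("top0.npy")
for u,v in [(176,198),(467,213),(390,137),(258,137),(180,205)]:
    o,r=ray("top",u,v);print(u,v,np.round(o+r*d[v,u],3))
E
```

```text
stand [0.6328 0.1774] [[0.633, 0.177]]
tile [ 0.6262 -0.19  ] [[0.696, -0.166], [0.651, -0.259], [0.556, -0.215], [0.601, -0.12]]
mat [ 0.4594 -0.0051] [[0.547, -0.03], [0.433, -0.093], [0.372, 0.02], [0.485, 0.082]]
pan [0.4578 0.3903] [[0.458, 0.39]]
plate [ 0.436  -0.3854] [[0.482, -0.323], [0.495, -0.435], [0.391, -0.446], [0.377, -0.337]]
weight knob [0.4658 0.3812]
crucible rim [ 0.429  -0.3788]
bottle [ 0.6337 -0.1847]
bottle knob [ 0.6337 -0.1852]
beaker rim [0.6315 0.174 ]
beaker base [0.636  0.1751]
176 198 [0.464 0.376 0.093]
467 213 [ 0.43  -0.386  0.053]
390 137 [ 0.63  -0.18   0.068]
258 137 [0.636 0.178 0.012]
180 205 [0.447 0.379 0.05 ]
```

```bash
python3 -m handwheel '0.2 -0.1 0 0 0 0;0.4 -0.25 0 0 0 0;0.55 -0.35 0.05 0 0 0;0.7 -0.5 0.1 0 0 0;0.8 -0.6 0.1 0 0 0' -1 20; python3 -m handwheel '0.1 0 0 0 0 0;0.1 0 0 0 0 0'
```

```text
t: 2.8
tool_pos: [0.3838, 0.4267, 0.2431]
orientation: [0.481, 3.104, 0.001]
force: [1.4, 0.3, -0.3]
opening: 0.0929
t: 3.0
tool_pos: [0.4158, 0.4261, 0.2424]
orientation: [0.488, 3.102, 0.001]
force: [-0.0, -0.4, 0.6]
opening: 0.0933
```

```bash
cat >> h.py <<'E'
from scipy.spatial.transform import Rotation as R
def wrist(name=None):
    s=robot.read_state();p,d=robot.read_camera("wrist")
    T=np.eye(4);T[:3,:3]=R.from_rotvec(s["orientation"]).as_matrix();T[:3,3]=s["tool_pos"]
    m=robot.camera_model("wrist");C=T@m["tool_from_camera"];K=m["camera_matrix"]
    if name: cv2.imwrite(f"pics/{name}.png",p[:,:,::-1])
    return p,d,C,K,s
def wray(C,K,u,v):
    a=np.array([u-K[0,2],v-K[1,2]])/K[0,0];r=np.linalg.norm(a)+1e-12
    return C[:3,3],C[:3,:3]@np.array([*(np.sin(r)*a/r),np.cos(r)])
def wproj(C,K,X):
    c=np.linalg.inv(C)@np.append(X,1);n=np.hypot(c[0],c[1])+1e-12;th=np.arctan2(n,c[2])
    return K[0,2]+K[0,0]*th*c[0]/n,K[1,2]+K[0,0]*th*c[1]/n
def ortho(p,C,K,cx,cy,z,half=.1,n=400):
    """rectified view of plane z; row down=-x, col right=-y, like top cam"""
    g=(np.arange(n)+.5)/n*2*half-half
    X=np.stack(np.broadcast_arrays(cx-g[:,None],cy-g[None,:],z),-1).reshape(-1,3)
    c=(X-C[:3,3])@C[:3,:3];r=np.hypot(c[:,0],c[:,1])+1e-12;th=np.arctan2(r,c[:,2])
    mu=(K[0,2]+K[0,0]*th*c[:,0]/r).reshape(n,n).astype(np.float32);mv=(K[1,2]+K[0,0]*th*c[:,1]/r).reshape(n,n).astype(np.float32)
    return cv2.remap(p,mu,mv,cv2.INTER_CUBIC)
def grid(im,cx,cy,half):
    im=im[:,:,::-1].copy();n=im.shape[0]
    for k in np.arange(-half,half+1e-9,.02):
        i=int((k+half)/(2*half)*n);
        cv2.line(im,(i,0),(i,6),(0,255,255),1);cv2.line(im,(0,i),(6,i),(0,255,255),1)
    cv2.drawMarker(im,(n//2,n//2),(0,0,255),cv2.MARKER_CROSS,14,1);return im
E
python3 - <<'E'
from h import *
p,d,C,K,s=wrist("w1");print(s["tool_pos"])
a=grid(ortho(p,C,K,.458,.390,.048),0,0,.1);b=grid(ortho(p,C,K,.465,.381,.0995),0,0,.1)
cv2.imwrite("pics/w1o.png",np.hstack([a,b]))
E
```

```text
[0.41576195 0.42610423 0.24238837]
```

View pics/w1.png

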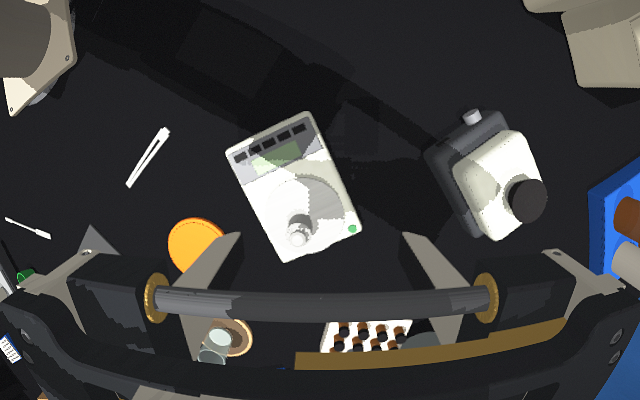

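View pics/w1o.png

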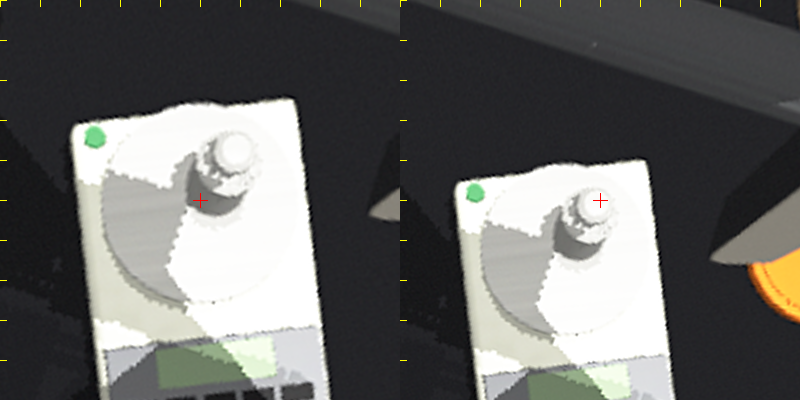

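Wrist view: pan centre within ~1.5 mm of the top-camera fit, so I take (0.457, 0.3895). Weight knob ≈ (0.464, 0.383). I'll move above it and look again.

```bash
python3 -m handwheel '0.163 -0.143 0 0 0 0;0.163 -0.143 -0.1 0 0 0;0.163 -0.143 -0.24 0 0 0;0.163 -0.143 -0.24 0 0 0;0.163 -0.143 -0.24 0 0 0'; python3 - <<'E'
from h import *
p,d,C,K,s=wrist("w2");print(s["tool_pos"],wproj(C,K,s["tool_pos"]))
a=grid(ortho(p,C,K,.457,.3895,.048),0,0,.1);b=grid(ortho(p,C,K,.464,.383,.0995,.05),0,0,.05)
cv2.imwrite("pics/w2o.png",np.hstack([a,b]))
E
```

```text
t: 3.55
tool_pos: [0.4595, 0.3852, 0.1699]
orientation: [-0.479, -3.103, 0.003]
force: [0.3, 0.6, 0.0]
opening: 0.093
[0.45947162 0.38517228 0.16990734] (np.float64(322.0246606088678), np.float64(245.8526314907634))
```

View pics/w2o.png

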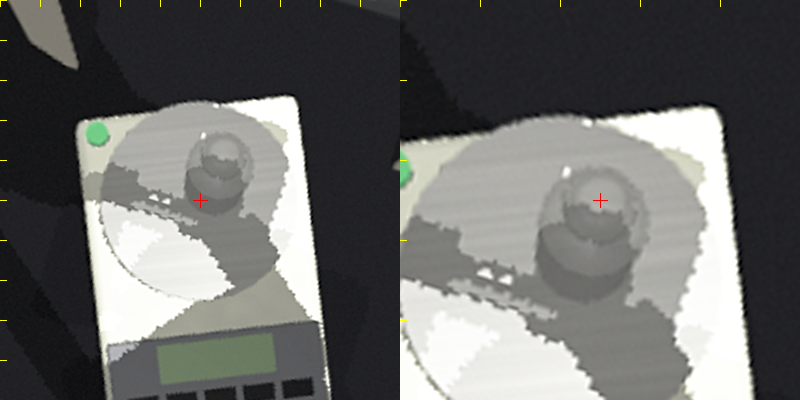

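View pics/w2.png

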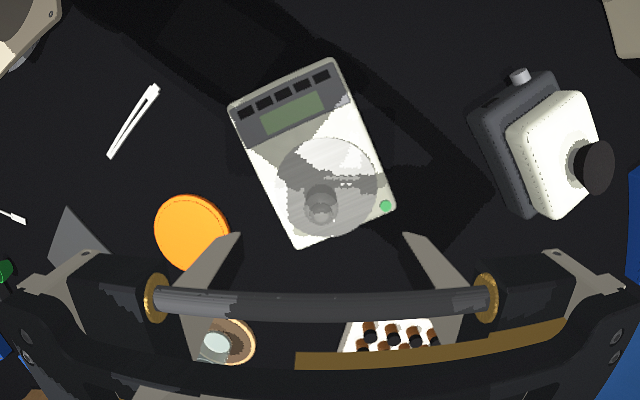

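Weight at (0.4645, 0.383), pan centre (0.457, 0.3895), both views consistent. I'll descend and grip.

```bash
python3 -m handwheel '0.017 -0.007 -0.1 0 0 0;0.017 -0.007 -0.2 0 0 0;0.017 -0.007 -0.3 0 0 0;0.017 -0.007 -0.39 0 0 0;0.017 -0.007 -0.39 0 0 0'; python3 -m handwheel '0 0 0 0 0 0;0 0 0 0 0 0;0 0 0 0 0 0;0 0 0 0 0 0;0 0 0 0 0 0' 1 25;python3 -m handwheel '0 0 0 0 0 0;0 0 0 0 0 0;0 0 0 0 0 0'
```

```text
t: 4.1
tool_pos: [0.4645, 0.3826, 0.0516]
orientation: [-0.479, -3.102, 0.004]
force: [-0.9, 0.1, 0.1]
opening: 0.0927
t: 4.6
tool_pos: [0.4667, 0.3831, 0.0541]
orientation: [0.481, 3.104, 0.001]
force: [0.1, -0.0, -1.1]
opening: 0.0578
t: 4.9
tool_pos: [0.4662, 0.3827, 0.0531]
orientation: [-0.482, -3.104, 0.0]
force: [-0.1, -0.2, -0.5]
opening: 0.0336
```

```bash
python3 -m handwheel '0 0 0 0 0 0;0 0 0 0 0 0;0 0 0 0 0 0'; python3 -m handwheel '0 0 0.05 0 0 0;0 0 0.15 0 0 0;0 0 0.3 0 0 0;0 0 0.3 0 0 0';
```

```text
t: 5.2
tool_pos: [0.4663, 0.3827, 0.0532]
orientation: [-0.482, -3.104, 0.0]
force: [0.2, 0.1, -0.7]
opening: 0.0289
t: 5.6
tool_pos: [0.4699, 0.3854, 0.1521]
orientation: [0.48, 3.096, 0.013]
force: [0.4, 0.1, -1.6]
opening: 0.029
```

```bash
python3 -m handwheel '0 -0.1 0.05 0 0 0;0 -0.25 0.05 0 0 0;0 -0.4 0.05 0 0 0;0 -0.55 0.05 0 0 0;0 -0.7 0.05 0 0 0'; python3 -m handwheel '0 -0.15 0 0 0 0;0 -0.3 0 0 0 0;-0.01 -0.45 0 0 0 0;-0.02 -0.55 0 0 0 0;-0.02 -0.6 0 0 0 0';python3 -m handwheel '0 0 0 0 0 0;0 0 0 0 0 0'
```

```text
t: 6.1
tool_pos: [0.4659, 0.1712, 0.1587]
orientation: [0.481, 3.104, 0.0]
force: [0.6, 0.1, -1.3]
opening: 0.0293
t: 6.6
tool_pos: [0.4598, -0.0098, 0.1588]
orientation: [0.485, 3.103, -0.001]
force: [0.0, 0.6, -1.0]
opening: 0.0289
t: 6.8
tool_pos: [0.4603, -0.0071, 0.1586]
orientation: [0.483, 3.104, 0.001]
force: [-0.3, -0.4, -2.3]
opening: 0.0293
```

```bash
python3 - <<'E'
from h import *
p,d,C,K,s=wrist("w3")
E
python3 -m handwheel '0 0.005 -0.1 0 0 0;0 0.005 -0.24 0 0 0;0 0.005 -0.36 0 0 0;0 0.005 -0.43 0 0 0;0 0.005 -0.45 0 0 0'
```

```text
t: 7.35
tool_pos: [0.4577, -0.0042, 0.0203]
orientation: [-0.478, -3.1, -0.0]
force: [-0.6, 0.7, -1.2]
opening: 0.029
```

View pics/w3.png

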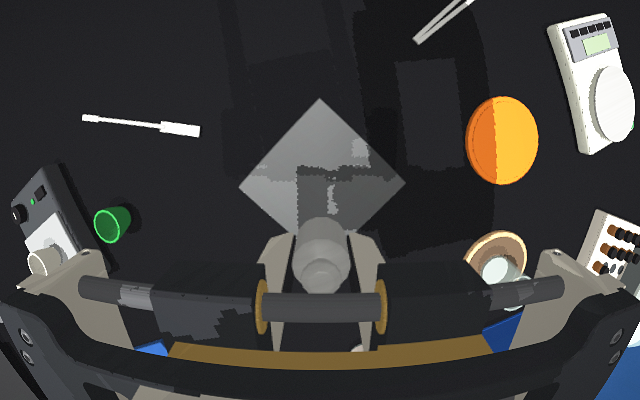

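Weight upright between the fingers at (320,255), over the mat. I'll lower it the last few millimetres.

```bash
python3 -m handwheel '0 0 -0.01 0 0 0;0 0 -0.02 0 0 0;0 0 -0.025 0 0 0;0 0 -0.03 0 0 0;0 0 -0.03 0 0 0'; python3 -m handwheel '0 0 0 0 0 0;0 0 0 0 0 0'
```

```text
t: 7.85
tool_pos: [0.4607, -0.0058, 0.0148]
orientation: [0.482, 3.103, 0.0]
force: [0.1, -0.1, -2.9]
opening: 0.0293
t: 8.05
tool_pos: [0.4604, -0.0058, 0.0145]
orientation: [0.482, 3.104, 0.0]
force: [-0.7, 0.5, -1.9]
opening: 0.029
```

```bash
python3 -m handwheel '0 0 -0.005 0 0 0;0 0 -0.008 0 0 0;0 0 -0.01 0 0 0;0 0 -0.01 0 0 0;0 0 -0.01 0 0 0'; python3 -m handwheel '0 0 -0.003 0 0 0;0 0 -0.003 0 0 0;0 0 -0.003 0 0 0'
```

```text
t: 8.55
tool_pos: [0.4603, -0.0057, 0.0112]
orientation: [-0.482, -3.104, -0.0]
force: [-0.4, 0.2, -2.0]
opening: 0.0289
t: 8.85
tool_pos: [0.4604, -0.0057, 0.0111]
orientation: [-0.482, -3.104, 0.0]
force: [-3.1, 0.2, 7.4]
opening: 0.0292
```

```bash
python3 -m handwheel '0 0 0 0 0 0;0 0 0 0 0 0;0 0 0 0 0 0;0 0 0 0 0 0;0 0 0 0 0 0' -0.3; python3 -m handwheel '0 0 0.1 0 0 0;0 0 0.2 0 0 0;0 0 0.35 0 0 0;0 0 0.5 0 0 0;0 0 0.5 0 0 0' -1
```

```text
t: 9.35
tool_pos: [0.4603, -0.0057, 0.0103]
orientation: [0.482, 3.104, -0.0]
force: [-0.1, -0.1, -0.3]
opening: 0.0597
t: 9.85
tool_pos: [0.4645, -0.0063, 0.1677]
orientation: [0.48, 3.093, 0.001]
force: [1.2, 0.0, 0.4]
opening: 0.0917
```

```bash
python3 -m handwheel '0.1 -0.1 0 0 0 0;0.2 -0.2 0 0 0 0;0.33 -0.33 0 0 0 0;0.43 -0.45 0 0 0 0;0.53 -0.57 0 0 0 0'; python3 -m handwheel '0.03 -0.03 0 0 0 0;0.03 -0.03 0 0 0 0';python3 - <<'E'
from h import *
p,d,C,K,s=wrist("w4");print(s["tool_pos"])
a=grid(ortho(p,C,K,.626,-.190,.01),0,0,.1);b=grid(ortho(p,C,K,.6337,-.185,.068,.05),0,0,.05)
e=grid(ortho(p,C,K,.46,-.005,.006,.1),0,0,.1)
cv2.imwrite("pics/w4o.png",np.hstack([a,b]));cv2.imwrite("pics/w4m.png",e)
E
```

```text
t: 10.35
tool_pos: [0.6202, -0.1782, 0.1591]
orientation: [-0.481, -3.104, -0.0]
force: [0.9, 0.9, 0.4]
opening: 0.0926
t: 10.55
tool_pos: [0.6285, -0.1875, 0.1583]
orientation: [-0.485, -3.102, -0.0]
force: [-0.5, 1.0, -0.3]
opening: 0.0931
[ 0.62849407 -0.18746162  0.15828626]
```

View pics/w4o.png

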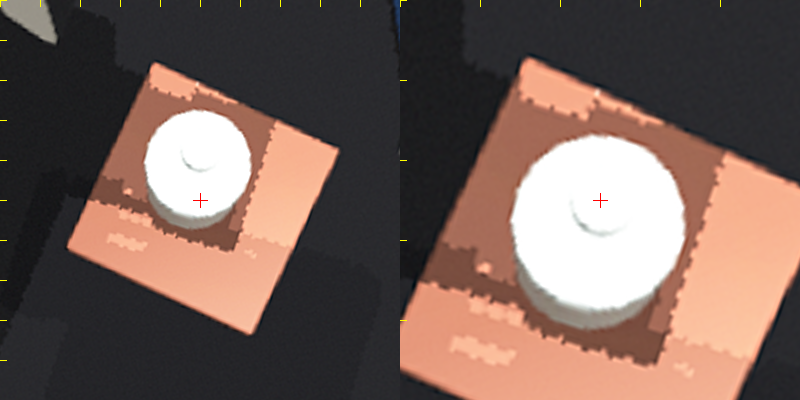

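View pics/w4.png

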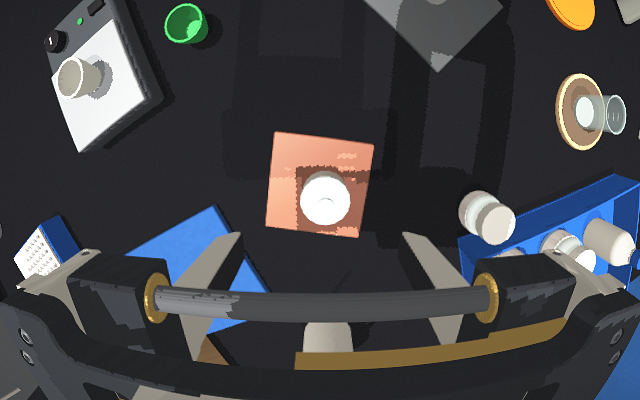

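Tile centre ≈ (0.6267, −0.191). Bottle ≈ (0.6335, −0.1855) with its knob visible at w4 (325,200); this is the stoppered bottle. I'll descend and grip.

```bash
python3 -m handwheel '0.015 0.005 -0.1 0 0 0;0.015 0.005 -0.2 0 0 0;0.015 0.005 -0.32 0 0 0;0.015 0.005 -0.42 0 0 0;0.015 0.005 -0.47 0 0 0'; python3 -m handwheel '0 0 0 0 0 0;0 0 0 0 0 0;0 0 0 0 0 0;0 0 0 0 0 0;0 0 0 0 0 0' 1 20;python3 -m handwheel '0 0 0 0 0 0;0 0 0 0 0 0;0 0 0 0 0 0'
```

```text
t: 11.1
tool_pos: [0.6299, -0.182, 0.0158]
orientation: [-0.479, -3.1, -0.002]
force: [-1.3, 0.3, -0.2]
opening: 0.0928
t: 11.6
tool_pos: [0.6337, -0.1846, 0.0209]
orientation: [0.481, 3.102, -0.001]
force: [-0.6, -0.2, -0.2]
opening: 0.0578
t: 11.9
tool_pos: [0.6331, -0.1844, 0.0199]
orientation: [0.482, 3.104, -0.0]
force: [-0.3, 0.3, 4.9]
opening: 0.0463
```

```bash
python3 -m handwheel '0 0 0.01 0 0 0;0 0 0.1 0 0 0;0 0 0.25 0 0 0;0 0 0.4 0 0 0;0 0 0.53 0 0 0'; python3 -m handwheel '-0.05 0.1 0 0 0 0;-0.1 0.25 0 0 0 0;-0.15 0.4 0 0 0 0;-0.2 0.55 0 0 0 0;-0.25 0.7 0 0 0 0';python3 -m handwheel '-0.05 0.15 0 0 0 0;-0.1 0.3 0 0 0 0;-0.15 0.45 0 0 0 0;-0.2 0.6 0 0 0 0;-0.25 0.75 0 0 0 0'
```

```text
t: 12.4
tool_pos: [0.6328, -0.1842, 0.1805]
orientation: [0.481, 3.104, -0.0]
force: [-0.0, 0.0, -0.5]
opening: 0.0463
t: 12.9
tool_pos: [0.5566, 0.0273, 0.1781]
orientation: [-0.482, -3.104, -0.0]
force: [1.0, 1.1, -0.6]
opening: 0.0462
t: 13.4
tool_pos: [0.4816, 0.2524, 0.1783]
orientation: [-0.482, -3.104, 0.0]
force: [1.6, 0.5, -0.6]
opening: 0.0463
```

```bash
python3 -m handwheel '-0.03 0.15 0 0 0 0;-0.06 0.3 0 0 0 0;-0.08 0.4 0 0 0 0;-0.082 0.457 0 0 0 0;-0.082 0.457 0 0 0 0';python3 -m handwheel '0 0 0 0 0 0;0 0 0 0 0 0'; python3 - <<'E'
from h import *
p,d,C,K,s=wrist("w5");x,y,z=s["tool_pos"];print(x,y,z)
a=grid(ortho(p,C,K,.457,.3895,.048),0,0,.1)
b=grid(ortho(p,C,K,x,y,z-.010,.05),0,0,.05)
cv2.imwrite("pics/w5o.png",np.hstack([a,b]))
E
```

```text
t: 13.9
tool_pos: [0.4571, 0.3899, 0.1779]
orientation: [-0.477, -3.104, 0.0]
force: [-0.3, -1.1, -1.4]
opening: 0.0462
t: 14.1
tool_pos: [0.4583, 0.3868, 0.1781]
orientation: [-0.483, -3.104, 0.001]
force: [-0.2, -0.1, -0.4]
opening: 0.0464
0.45832460733215175 0.3868311941507437 0.17812135949844526
```

View pics/w5o.png

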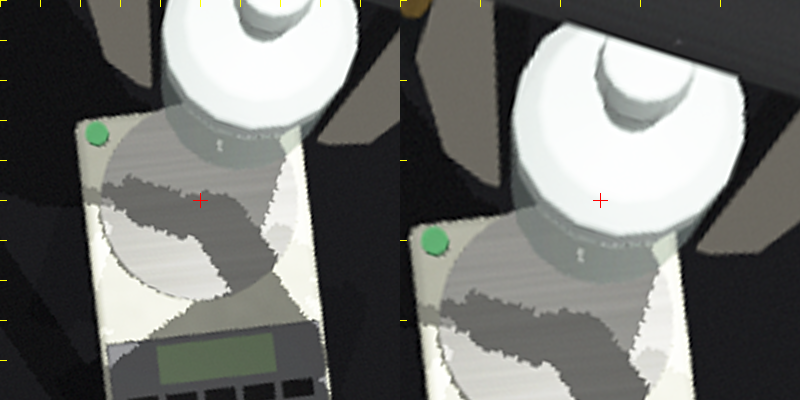

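View pics/w5.png

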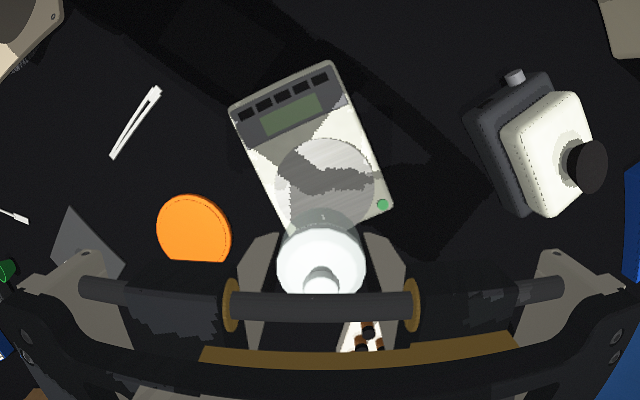

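```bash
python3 - <<'E'
from h import *
s=robot.read_state();p=cv2.imread("pics/w5.png")[:,:,::-1].copy()
T=np.eye(4);T[:3,:3]=R.from_rotvec(s["orientation"]).as_matrix();T[:3,3]=s["tool_pos"]
m=robot.camera_model("wrist");C=T@m["tool_from_camera"];K=m["camera_matrix"]
x,y,z=s["tool_pos"];print(x,y,z)
ims=[]
for h,r in ((0,.0235),(.036,.0235)):
    b=grid(ortho(p,C,K,x,y,z-.0099+h,.04),0,0,.04)
    cv2.circle(b,(200,200),int(r/.0002),(255,0,0),1);ims.append(b)
cv2.imwrite("pics/w5p.png",np.hstack(ims))
E
```

```text
0.45847266127641473 0.3867585032403115 0.17825294715157053
```

View pics/w5p.png

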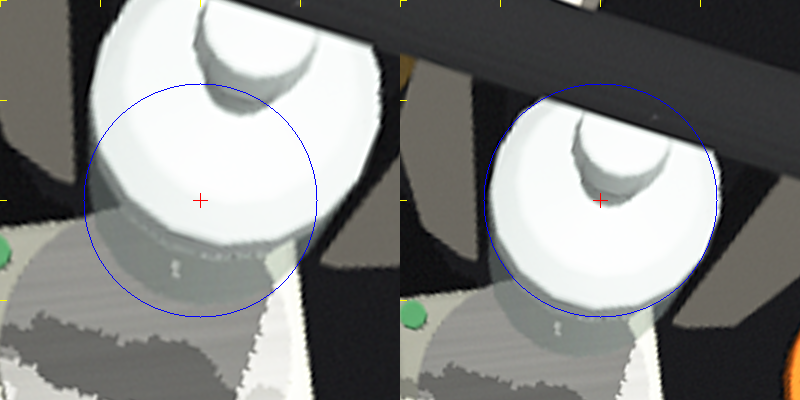

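Bottle is upright and held slightly (~2 mm) to +x of the TCP. I correct for that and lower it.

```bash
python3 -m handwheel '-0.012 0.011 -0.1 0 0 0;-0.012 0.011 -0.2 0 0 0;-0.012 0.011 -0.3 0 0 0;-0.012 0.011 -0.35 0 0 0;-0.012 0.011 -0.37 0 0 0';python3 -m handwheel '0 0 -0.01 0 0 0;0 0 -0.015 0 0 0;0 0 -0.015 0 0 0;0 0 -0.015 0 0 0;0 0 -0.015 0 0 0'
```

```text
t: 14.65
tool_pos: [0.4538, 0.3897, 0.0655]
orientation: [-0.483, -3.102, 0.004]
force: [0.5, 0.6, 0.2]
opening: 0.0463
t: 15.15
tool_pos: [0.455, 0.3916, 0.0637]
orientation: [0.481, 3.103, 0.001]
force: [0.1, -0.5, -0.6]
opening: 0.0463
```

```bash
python3 -m handwheel '0 -0.004 -0.005 0 0 0;0 -0.004 -0.01 0 0 0;0 -0.004 -0.014 0 0 0;0 -0.004 -0.014 0 0 0;0 -0.004 -0.014 0 0 0';python3 -m handwheel '0 0 -0.003 0 0 0;0 0 -0.003 0 0 0;0 0 -0.003 0 0 0'; python3 -m handwheel '0 0 -0.003 0 0 0;0 0 -0.003 0 0 0;0 0 -0.003 0 0 0'
```

```text
t: 15.65
tool_pos: [0.4545, 0.3899, 0.0585]
orientation: [-0.482, -3.104, 0.0]
force: [-0.3, -0.0, -0.1]
opening: 0.0463
t: 15.95
tool_pos: [0.4547, 0.3901, 0.0579]
orientation: [0.481, 3.104, 0.0]
force: [-0.6, -0.3, 1.0]
opening: 0.0462
t: 16.25
tool_pos: [0.4547, 0.3901, 0.0579]
orientation: [0.482, 3.104, 0.0]
force: [-3.0, -2.1, 7.8]
opening: 0.0464
```

```bash
python3 -m handwheel '0 0 0 0 0 0;0 0 0 0 0 0;0 0 0 0 0 0;0 0 0 0 0 0;0 0 0 0 0 0' -0.6; python3 -m handwheel '0 0 0.1 0 0 0;0 0 0.2 0 0 0;0 0 0.3 0 0 0;0 0 0.4 0 0 0;0 0 0.4 0 0 0' -1;python3 -m handwheel '0 0 0 0 0 0'; python3 - <<'E'
from h import *
p,d,C,K,s=wrist("w6");x,y,z=s["tool_pos"];print(x,y,z)
ims=[]
for zz,r in ((.048,.05),(.084,.0235)):
    b=grid(ortho(p,C,K,.457,.3895,zz,.06),0,0,.06)
    cv2.circle(b,(200,200),int(r/.0003),(255,0,0),1);ims.append(b)
cv2.imwrite("pics/w6o.png",np.hstack(ims))
p,_=robot.read_camera("top");cv2.imwrite("pics/t6.png",cv2.resize(p[150:250,140:240,::-1],None,fx=5,fy=5,interpolation=cv2.INTER_CUBIC))
E
```

```text
t: 16.75
tool_pos: [0.4545, 0.3899, 0.0567]
orientation: [-0.482, -3.104, 0.0]
force: [0.1, -0.1, -0.5]
opening: 0.0736
t: 17.25
tool_pos: [0.457, 0.3918, 0.1826]
orientation: [0.481, 3.098, 0.01]
force: [0.2, 1.2, 1.6]
opening: 0.0928
t: 17.35
tool_pos: [0.4551, 0.3903, 0.1776]
orientation: [0.481, 3.103, 0.002]
force: [-0.1, 0.2, 0.4]
opening: 0.0929
0.4550665441085877 0.39030622537301657 0.17759240355877112
```

View pics/w6o.png

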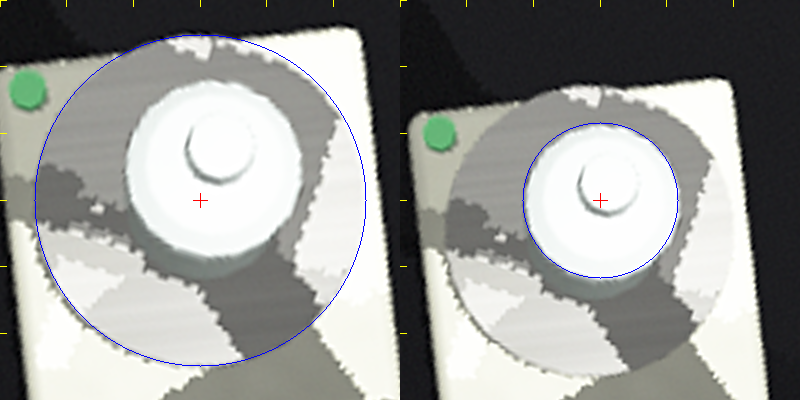

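Bottle sits centred on the pan (flange circle matches to <1 mm), upright. Now the crucible.

```bash
python3 -m handwheel '0 -0.1 0 0 0 0;0 -0.25 0 0 0 0;0 -0.4 0 0 0 0;0 -0.55 0 0 0 0;0 -0.71 0 0 0 0'; python3 -m handwheel '0 -0.16 0 0 0 0;0 -0.32 0 0 0 0;0 -0.48 0 0 0 0;0 -0.64 0 0 0 0;0 -0.8 0 0 0 0'; python3 -m handwheel '-0.02 -0.16 0 0 0 0;-0.04 -0.32 0 0 0 0;-0.06 -0.48 0 0 0 0;-0.08 -0.64 0 0 0 0;-0.08 -0.8 0 0 0 0'
```

```text
t: 17.95
tool_pos: [0.4532, 0.1753, 0.1749]
orientation: [-0.48, -3.102, 0.002]
force: [1.4, 0.1, -0.1]
opening: 0.0928
t: 18.45
tool_pos: [0.4532, -0.0647, 0.1752]
orientation: [-0.481, -3.102, -0.0]
force: [0.9, -0.1, -0.1]
opening: 0.0933
t: 18.95
tool_pos: [0.4289, -0.3044, 0.175]
orientation: [-0.482, -3.102, -0.002]
force: [1.2, -0.7, -0.0]
opening: 0.0931
```

```bash
python3 -m handwheel '0 -0.1 0 0 0 0;0 -0.18 0 0 0 0;0 -0.2 0 0 0 0;0 -0.2 0 0 0 0;0 -0.2 0 0 0 0';python3 - <<'E'
from h import *
p,d,C,K,s=wrist("w7");x,y,z=s["tool_pos"];print(x,y,z)
a=grid(ortho(p,C,K,.436,-.3854,.048),0,0,.1)
b=grid(ortho(p,C,K,.429,-.379,.086,.06),0,0,.06)
cv2.circle(b,(200,200),int(.0215/.0003),(255,0,0),1)
cv2.imwrite("pics/w7o.png",np.hstack([a,b]))
E
```

```text
t: 19.45
tool_pos: [0.4303, -0.3617, 0.1759]
orientation: [-0.481, -3.103, -0.002]
force: [0.1, -1.3, -0.2]
opening: 0.0927
0.4303436227061689 -0.3617469753732558 0.17587655964086993
```

View pics/w7o.png

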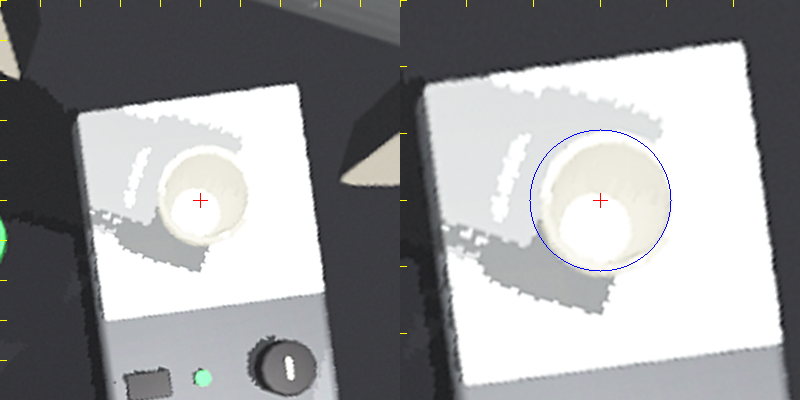

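View pics/w7.png

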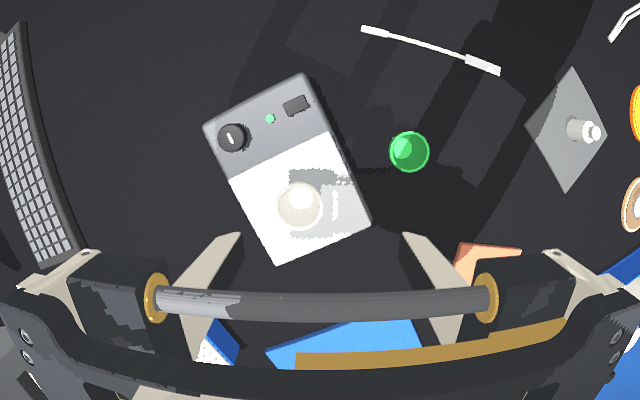

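Plate centre (0.435, −0.386), white crucible (0.428, −0.380); the green one sits apart at w7 (409,152). I'll descend and grip.

```bash
python3 -m handwheel '-0.008 -0.061 0 0 0 0;-0.008 -0.061 -0.12 0 0 0;-0.008 -0.061 -0.24 0 0 0;-0.008 -0.061 -0.34 0 0 0;-0.008 -0.061 -0.38 0 0 0' -0.6; python3 -m handwheel '0 0 0 0 0 0;0 0 0 0 0 0;0 0 0 0 0 0'
```

```text
t: 20.0
tool_pos: [0.4266, -0.3797, 0.0594]
orientation: [-0.48, -3.101, -0.005]
force: [-0.0, 0.8, 0.5]
opening: 0.0743
t: 20.3
tool_pos: [0.4294, -0.3826, 0.0653]
orientation: [0.481, 3.102, -0.004]
force: [0.9, -0.5, -0.2]
opening: 0.0744
```

```bash
python3 -m handwheel '-0.004 0.008 -0.01 0 0 0;-0.004 0.008 -0.019 0 0 0;-0.004 0.008 -0.019 0 0 0;-0.004 0.008 -0.019 0 0 0;-0.004 0.008 -0.019 0 0 0'; python3 -m handwheel '0 0 0 0 0 0;0 0 0 0 0 0;0 0 0 0 0 0;0 0 0 0 0 0;0 0 0 0 0 0' 1 10;python3 -m handwheel '0 0 0 0 0 0;0 0 0 0 0 0;0 0 0 0 0 0'
```

```text
t: 20.8
tool_pos: [0.427, -0.379, 0.0572]
orientation: [0.481, 3.104, -0.0]
force: [0.5, 0.3, -0.7]
opening: 0.0743
t: 21.3
tool_pos: [0.427, -0.379, 0.0572]
orientation: [0.482, 3.104, -0.0]
force: [0.3, 0.1, 0.4]
opening: 0.0424
t: 21.6
tool_pos: [0.427, -0.379, 0.0572]
orientation: [0.482, 3.104, -0.0]
force: [-0.4, -1.3, -0.1]
opening: 0.0426
```

```bash
python3 -m handwheel '0 0 0.02 0 0 0;0 0 0.06 0 0 0;0 0 0.15 0 0 0;0 0 0.27 0 0 0;0 0 0.4 0 0 0'; python3 -m handwheel '0 0 0 0 0 0;0 0 0 0 0 0';python3 - <<'E'
from h import *
p,d,C,K,s=wrist("w8");x,y,z=s["tool_pos"];print(x,y,z)
E
```

```text
t: 22.1
tool_pos: [0.4266, -0.3784, 0.1787]
orientation: [-0.481, -3.104, -0.001]
force: [0.2, -0.3, -0.4]
opening: 0.0423
t: 22.3
tool_pos: [0.4279, -0.3798, 0.1796]
orientation: [0.481, 3.101, -0.004]
force: [-0.0, -0.6, -1.3]
opening: 0.0424
0.42786337164104027 -0.3797606722150567 0.17962730693134182
```

View pics/w8.png

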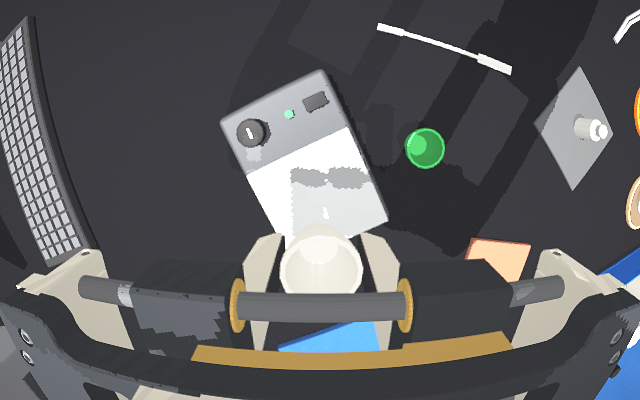

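Crucible held level at (320,262). I'll carry it to the tile.

```bash
python3 -m handwheel '0.06 0.06 0 0 0 0;0.16 0.15 0 0 0 0;0.27 0.26 0 0 0 0;0.38 0.36 0 0 0 0;0.48 0.46 0 0 0 0'; python3 -m handwheel '0.1 0.09 0 0 0 0;0.15 0.14 0 0 0 0;0.18 0.17 0 0 0 0;0.18 0.17 0 0 0 0;0.18 0.17 0 0 0 0'; python3 - <<'E'
from h import *
p,d,C,K,s=wrist("w9");x,y,z=s["tool_pos"];print(x,y,z)
ims=[]
for h,r in ((0,.014),(.038,.0215)):
    b=grid(ortho(p,C,K,x,y,z-.0092+h,.04),0,0,.04)
    cv2.circle(b,(200,200),int(r/.0002),(255,0,0),1);ims.append(b)
cv2.imwrite("pics/w9o.png",np.hstack(ims))
E
```

```text
t: 22.85
tool_pos: [0.5711, -0.239, 0.1751]
orientation: [-0.481, -3.101, -0.002]
force: [1.0, -0.9, -0.5]
opening: 0.0424
t: 23.35
tool_pos: [0.624, -0.1905, 0.1762]
orientation: [-0.482, -3.103, 0.0]
force: [-0.5, -0.2, -0.5]
opening: 0.0427
0.6240081938220742 -0.19046874965183444 0.1761988880620628
```

View pics/w9o.png

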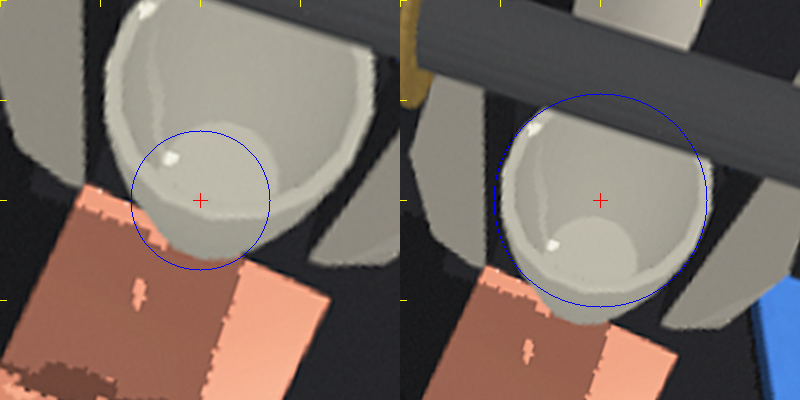

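```bash
python3 -m handwheel '0.002 0 -0.1 0 0 0;0.002 0 -0.23 0 0 0;0.002 0 -0.36 0 0 0;0.002 0 -0.44 0 0 0;0.002 0 -0.48 0 0 0';python3 -m handwheel '0 0 -0.005 0 0 0;0 0 -0.005 0 0 0;0 0 -0.005 0 0 0;0 0 -0.005 0 0 0;0 0 -0.005 0 0 0'
```

```text
t: 23.9
tool_pos: [0.6226, -0.1905, 0.0298]
orientation: [-0.484, -3.099, -0.001]
force: [-0.6, -0.2, 0.4]
opening: 0.0423
t: 24.4
tool_pos: [0.6264, -0.1902, 0.033]
orientation: [0.481, 3.103, -0.001]
force: [0.2, 0.2, -0.7]
opening: 0.0424
```

```bash
python3 -m handwheel '0 0 -0.015 0 0 0;0 0 -0.03 0 0 0;0 0 -0.037 0 0 0;0 0 -0.037 0 0 0;0 0 -0.037 0 0 0';python3 -m handwheel '-0.004 0 -0.003 0 0 0;-0.004 0 -0.003 0 0 0;-0.004 0 -0.003 0 0 0'
```

```text
t: 24.9
tool_pos: [0.6254, -0.1898, 0.0202]
orientation: [-0.481, -3.104, -0.0]
force: [-0.4, -0.5, 0.5]
opening: 0.0423
t: 25.2
tool_pos: [0.6243, -0.19, 0.0197]
orientation: [0.482, 3.104, -0.0]
force: [0.7, 0.7, -0.6]
opening: 0.0424
```

```bash
python3 -m handwheel '0 0 -0.002 0 0 0;0 0 -0.002 0 0 0;0 0 -0.002 0 0 0';python3 -m handwheel '0 0 -0.002 0 0 0;0 0 -0.002 0 0 0;0 0 -0.002 0 0 0'
```

```text
t: 25.5
tool_pos: [0.6245, -0.19, 0.0192]
orientation: [0.482, 3.104, -0.0]
force: [-0.1, 0.5, 0.3]
opening: 0.0426
t: 25.8
tool_pos: [0.6248, -0.1902, 0.019]
orientation: [0.482, 3.104, -0.0]
force: [-0.6, -0.2, 4.5]
opening: 0.0423
```

Contact. Releasing, then I'll look.

```bash
python3 -m handwheel '0 0 0 0 0 0;0 0 0 0 0 0;0 0 0 0 0 0;0 0 0 0 0 0;0 0 0 0 0 0' -0.6; python3 -m handwheel '0 0 0.1 0 0 0;0 0 0.2 0 0 0;0 0 0.33 0 0 0;0 0 0.46 0 0 0;0 0 0.5 0 0 0' -1;python3 -m handwheel '0 0 0 0 0 0'; python3 - <<'E'
from h import *
p,d,C,K,s=wrist("w10");x,y,z=s["tool_pos"];print(x,y,z)
ims=[]
for zz,r in ((.01,.014),(.048,.0215)):
    b=grid(ortho(p,C,K,.6267,-.191,zz,.08),0,0,.08)
    cv2.circle(b,(200,200),int(r/.0004),(255,0,0),1);ims.append(b)
cv2.imwrite("pics/w10o.png",np.hstack(ims))
E
```

```text
t: 26.3
tool_pos: [0.6242, -0.1898, 0.0182]
orientation: [-0.482, -3.104, -0.0]
force: [0.5, -0.1, 0.7]
opening: 0.0736
t: 26.8
tool_pos: [0.6268, -0.1908, 0.1744]
orientation: [0.48, 3.097, -0.003]
force: [-0.3, -0.8, 0.4]
opening: 0.0933
t: 26.9
tool_pos: [0.6261, -0.1906, 0.1716]
orientation: [0.481, 3.099, -0.002]
force: [-0.2, 1.1, 0.3]
opening: 0.093
0.6260988730797011 -0.19056679783474395 0.17159120066716751
```

View pics/w10o.png

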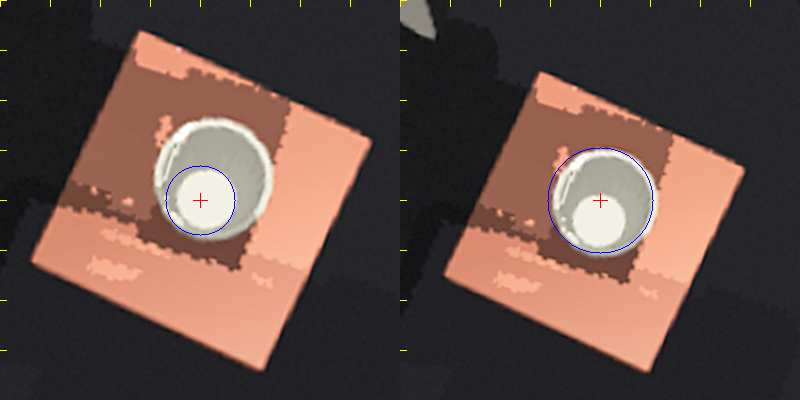

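Crucible centred on the tile to ~1 mm. Beaker next.

```bash
python3 -m handwheel '0 0.1 0 0 0 0;0 0.25 0 0 0 0;0 0.4 0 0 0 0;0 0.55 0 0 0 0;0 0.7 0 0 0 0'; python3 -m handwheel '0.01 0.15 0 0 0 0;0.01 0.3 0 0 0 0;0.01 0.4 0 0 0 0;0.01 0.5 0 0 0 0;0.01 0.5 0 0 0 0';python3 -m handwheel '0 0 0 0 0 0'; python3 - <<'E'
from h import *
p,d,C,K,s=wrist("w11");x,y,z=s["tool_pos"];print(x,y,z)
a=grid(ortho(p,C,K,.633,.1775,.010,.08),0,0,.08)
cv2.circle(a,(200,200),int(.052/.0004),(255,0,0),1)
b=grid(ortho(p,C,K,.6335,.175,.072,.05),0,0,.05)
cv2.circle(b,(200,200),int(.024/.00025),(255,0,0),1)
cv2.imwrite("pics/w11o.png",np.hstack([a,b]))
E
```

```text
t: 27.45
tool_pos: [0.6224, 0.0218, 0.165]
orientation: [-0.481, -3.1, 0.001]
force: [0.6, -0.2, -0.5]
opening: 0.0936
t: 27.95
tool_pos: [0.6252, 0.1737, 0.1648]
orientation: [-0.475, -3.1, 0.001]
force: [0.4, -1.2, -0.0]
opening: 0.0931
t: 28.05
tool_pos: [0.6259, 0.1702, 0.1655]
orientation: [-0.479, -3.101, 0.003]
force: [0.9, -0.4, -0.5]
opening: 0.093
0.6259161893599603 0.17020686007632824 0.16550664559352254
```

View pics/w11o.png

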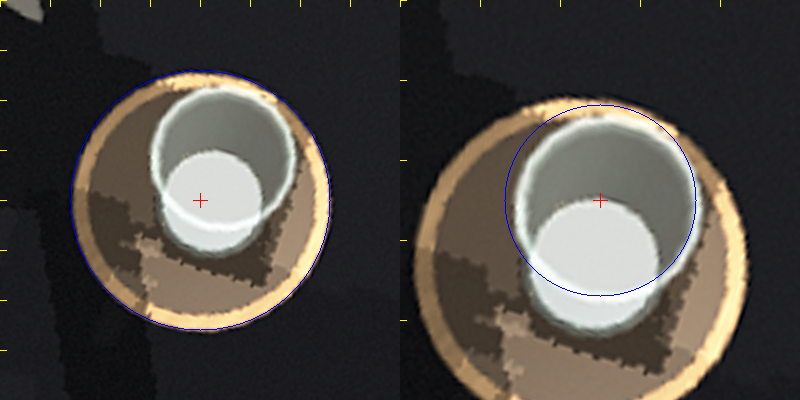

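View pics/w11.png

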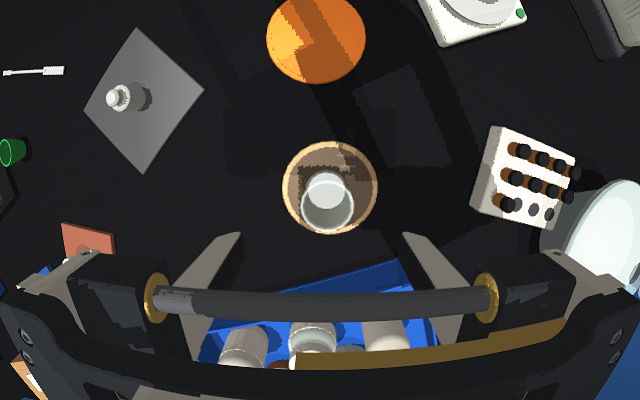

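Stand centre (0.6325, 0.177), beaker ≈ (0.632, 0.173). I'll descend and grip.

```bash
python3 -m handwheel '0.02 0.01 -0.02 0 0 0;0.02 0.01 -0.12 0 0 0;0.02 0.01 -0.24 0 0 0;0.02 0.01 -0.36 0 0 0;0.02 0.01 -0.44 0 0 0' -0.7;python3 -m handwheel '0 0 0 0 0 0;0 0 0 0 0 0;0 0 0 0 0 0'
```

```text
t: 28.6
tool_pos: [0.6319, 0.1713, 0.0325]
orientation: [-0.484, -3.1, 0.002]
force: [-0.4, -0.9, -0.1]
opening: 0.0792
t: 28.9
tool_pos: [0.6351, 0.1729, 0.0387]
orientation: [0.482, 3.101, 0.002]
force: [-0.4, -0.2, 0.7]
opening: 0.079
```

```bash
python3 -m handwheel '-0.008 0 -0.02 0 0 0;-0.008 0 -0.035 0 0 0;-0.008 0 -0.035 0 0 0;-0.008 0 -0.035 0 0 0;-0.008 0 -0.035 0 0 0';python3 -m handwheel '0 0 0 0 0 0;0 0 0 0 0 0;0 0 0 0 0 0;0 0 0 0 0 0;0 0 0 0 0 0' 1 10;python3 -m handwheel '0 0 0 0 0 0;0 0 0 0 0 0;0 0 0 0 0 0'
```

```text
t: 29.4
tool_pos: [0.6311, 0.1732, 0.0262]
orientation: [0.481, 3.104, 0.0]
force: [0.4, 0.5, -0.5]
opening: 0.0791
t: 29.9
tool_pos: [0.631, 0.1731, 0.026]
orientation: [0.482, 3.104, 0.0]
force: [-0.3, 0.5, 1.0]
opening: 0.0457
t: 30.2
tool_pos: [0.631, 0.1731, 0.026]
orientation: [0.482, 3.104, 0.0]
force: [-0.1, 0.5, -0.2]
opening: 0.046
```

```bash
python3 -m handwheel '0 0 0.02 0 0 0;0 0 0.1 0 0 0;0 0 0.22 0 0 0;0 0 0.36 0 0 0;0 0 0.53 0 0 0'; python3 -m handwheel '-0.03 -0.1 0.02 0 0 0;-0.08 -0.25 0.02 0 0 0;-0.13 -0.4 0.02 0 0 0;-0.19 -0.55 0.02 0 0 0;-0.24 -0.7 0.02 0 0 0'; python3 -m handwheel '-0.05 -0.15 0 0 0 0;-0.1 -0.3 0 0 0 0;-0.15 -0.45 0 0 0 0;-0.2 -0.6 0 0 0 0;-0.25 -0.75 0 0 0 0'
```

```text
t: 30.7
tool_pos: [0.6296, 0.1728, 0.184]
orientation: [-0.481, -3.101, 0.002]
force: [0.7, 0.1, -1.8]
opening: 0.0456
t: 31.2
tool_pos: [0.5579, -0.0384, 0.1904]
orientation: [0.481, 3.104, -0.0]
force: [0.5, -0.6, -0.8]
opening: 0.0459
t: 31.7
tool_pos: [0.483, -0.2636, 0.1906]
orientation: [0.481, 3.104, -0.001]
force: [1.2, 0.2, -1.2]
opening: 0.0456
```

```bash
python3 -m handwheel '-0.05 -0.14 0 0 0 0;-0.1 -0.26 0 0 0 0;-0.15 -0.37 0 0 0 0;-0.165 -0.4 0 0 0 0;-0.165 -0.4 0 0 0 0';python3 -m handwheel '0 0 0 0 0 0;0 0 0 0 0 0'; python3 - <<'E'
from h import *
p,d,C,K,s=wrist("w12");x,y,z=s["tool_pos"];print(x,y,z)
ims=[]
for h,r in ((0,.0225),(.062,.024)):
    b=grid(ortho(p,C,K,x,y,z-.016+h,.04),0,0,.04)
    cv2.circle(b,(200,200),int(r/.0002),(255,0,0),1);ims.append(b)
cv2.imwrite("pics/w12o.png",np.hstack(ims))
E
```

```text
t: 32.2
tool_pos: [0.4336, -0.383, 0.1901]
orientation: [-0.486, -3.104, -0.0]
force: [0.3, -0.3, -0.6]
opening: 0.0458
t: 32.4
tool_pos: [0.4352, -0.3806, 0.19]
orientation: [0.479, 3.105, 0.001]
force: [-0.5, -0.1, -0.4]
opening: 0.0458
0.4351997003045651 -0.3806094785859074 0.19002205332078997
```

View pics/w12o.png

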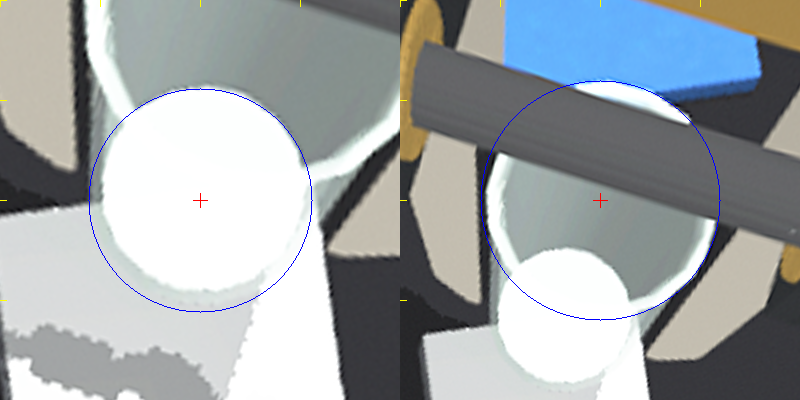

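View pics/w12.png

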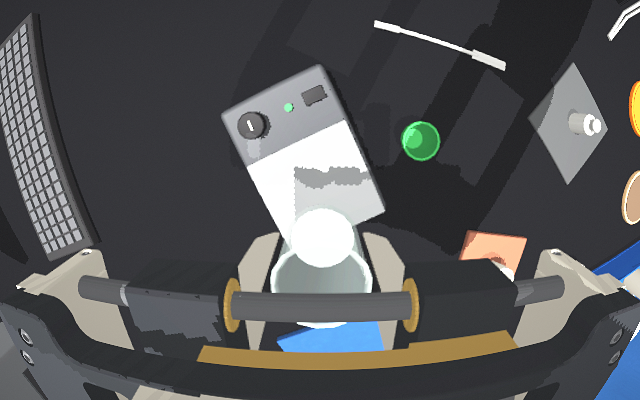

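```bash
python3 -m handwheel '-0.007 -0.015 -0.1 0 0 0;-0.007 -0.015 -0.2 0 0 0;-0.007 -0.015 -0.3 0 0 0;-0.007 -0.015 -0.36 0 0 0;-0.007 -0.015 -0.38 0 0 0';python3 -m handwheel '0 0 -0.01 0 0 0;0 0 -0.01 0 0 0;0 0 -0.01 0 0 0;0 0 -0.01 0 0 0;0 0 -0.01 0 0 0'
```

```text
t: 32.95
tool_pos: [0.4317, -0.384, 0.0732]
orientation: [-0.479, -3.102, -0.004]
force: [0.7, 0.1, -0.8]
opening: 0.0456
t: 33.45
tool_pos: [0.4328, -0.3869, 0.0739]
orientation: [0.481, 3.103, -0.001]
force: [0.7, 0.2, -1.5]
opening: 0.0457
```

```bash
python3 -m handwheel '0.002 0.005 -0.01 0 0 0;0.002 0.005 -0.02 0 0 0;0.002 0.005 -0.025 0 0 0;0.002 0.005 -0.025 0 0 0;0.002 0.005 -0.025 0 0 0';python3 -m handwheel '0 0 -0.003 0 0 0;0 0 -0.003 0 0 0;0 0 -0.003 0 0 0';python3 -m handwheel '0 0 -0.002 0 0 0;0 0 -0.002 0 0 0;0 0 -0.002 0 0 0'
```

```text
t: 33.95
tool_pos: [0.4329, -0.3849, 0.0653]
orientation: [-0.482, -3.104, -0.0]
force: [0.3, -0.1, -0.0]
opening: 0.0457
t: 34.25
tool_pos: [0.433, -0.385, 0.0646]
orientation: [0.482, 3.104, -0.0]
force: [0.3, 0.5, -0.6]
opening: 0.0456
t: 34.55
tool_pos: [0.433, -0.3849, 0.064]
orientation: [0.482, 3.104, -0.0]
force: [0.0, -0.5, -0.6]
opening: 0.0453
```

```bash
python3 -m handwheel '0 0 -0.002 0 0 0;0 0 -0.002 0 0 0;0 0 -0.002 0 0 0'
```

```text
t: 34.85
tool_pos: [0.4333, -0.385, 0.0638]
orientation: [0.481, 3.104, -0.0]
force: [-0.7, 2.2, 3.7]
opening: 0.0455
```

```bash
python3 -m handwheel '0 0 0 0 0 0;0 0 0 0 0 0;0 0 0 0 0 0;0 0 0 0 0 0;0 0 0 0 0 0' -0.7; python3 -m handwheel '0 0 0.1 0 0 0;0 0 0.2 0 0 0;0 0 0.3 0 0 0;0 0 0.38 0 0 0;0 0 0.38 0 0 0' -1;python3 -m handwheel '0 0 0 0 0 0'; python3 - <<'E'
from h import *
p,d,C,K,s=wrist("w13");x,y,z=s["tool_pos"];print(x,y,z)
ims=[]
for zz,r in ((.048,.0225),(.110,.024)):
    b=grid(ortho(p,C,K,.435,-.386,zz,.07),0,0,.07)
    cv2.circle(b,(200,200),int(r/.00035),(255,0,0),1);ims.append(b)
cv2.imwrite("pics/w13o.png",np.hstack(ims))
E
```

```text
t: 35.35
tool_pos: [0.4328, -0.3849, 0.0631]
orientation: [-0.482, -3.104, -0.0]
force: [0.3, 0.7, 0.1]
opening: 0.078
t: 35.85
tool_pos: [0.4348, -0.3868, 0.1821]
orientation: [0.481, 3.099, -0.007]
force: [-0.0, -1.1, -0.0]
opening: 0.0926
t: 35.95
tool_pos: [0.4332, -0.3852, 0.1775]
orientation: [0.481, 3.104, -0.001]
force: [0.2, 0.3, -1.0]
opening: 0.0931
0.43316201363506557 -0.38515159036935986 0.17747346963403093
```

View pics/w13o.png

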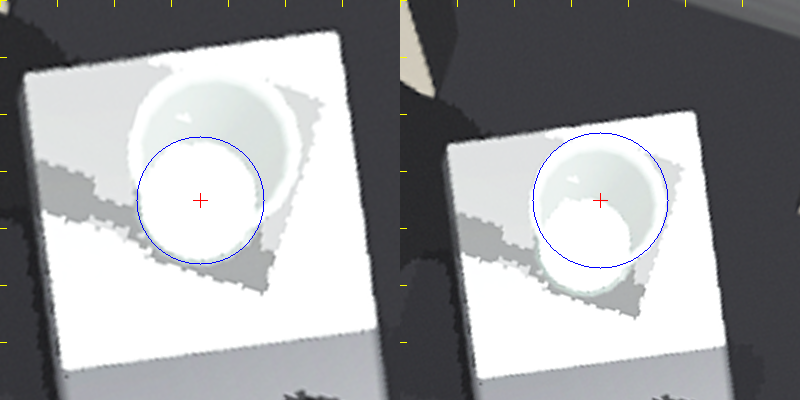

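Beaker base coincides with the plate's middle. Last: the weight, from the mat to the stand.

```bash
python3 -m handwheel '0.01 0.1 0 0 0 0;0.03 0.25 0 0 0 0;0.04 0.4 0 0 0 0;0.05 0.55 0 0 0 0;0.06 0.7 0 0 0 0'; python3 -m handwheel '0.01 0.15 0 0 0 0;0.02 0.3 0 0 0 0;0.03 0.42 0 0 0 0;0.03 0.53 0 0 0 0;0.03 0.56 0 0 0 0';python3 -m handwheel '0 0 0 0 0 0'; python3 - <<'E'
from h import *
p,d,C,K,s=wrist("w14");x,y,z=s["tool_pos"];print(x,y,z)
ims=[]
for zz,r in ((.006,.015),(.0575,.0095)):
    b=grid(ortho(p,C,K,.4605,-.0055,zz,.05),0,0,.05)
    cv2.circle(b,(200,200),int(r/.00025),(255,0,0),1);ims.append(b)
cv2.imwrite("pics/w14o.png",np.hstack(ims))
E
```

```text
t: 36.5
tool_pos: [0.4497, -0.1728, 0.1751]
orientation: [-0.482, -3.101, -0.002]
force: [0.3, 0.2, 0.2]
opening: 0.093
t: 37.0
tool_pos: [0.4587, -0.004, 0.1754]
orientation: [-0.476, -3.102, -0.001]
force: [0.8, -0.5, -0.7]
opening: 0.0928
t: 37.1
tool_pos: [0.4591, -0.006, 0.1759]
orientation: [-0.477, -3.103, 0.0]
force: [0.2, -0.6, 0.9]
opening: 0.0931
0.45909524198467694 -0.0059530625402598805 0.17586654438853497
```

View pics/w14o.png

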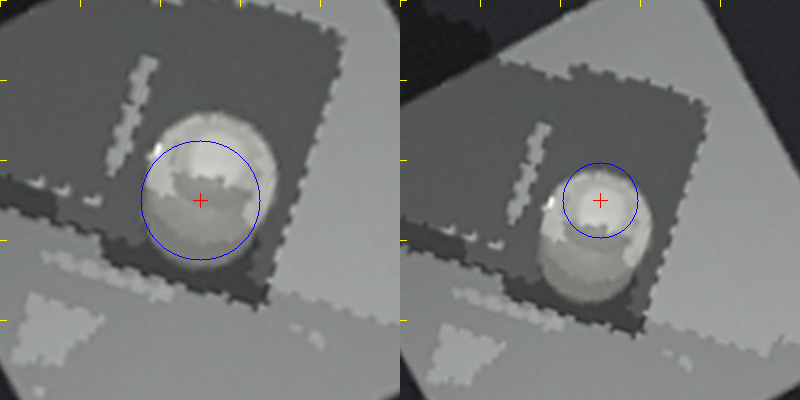

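```bash
python3 -m handwheel '0 0 -0.1 0 0 0;0 0 -0.23 0 0 0;0 0 -0.36 0 0 0;0 0 -0.46 0 0 0;0 0 -0.5 0 0 0' -0.4;python3 -m handwheel '0 0 0 0 0 0;0 0 0 0 0 0;0 0 0 0 0 0'
```

```text
t: 37.65
tool_pos: [0.457, -0.0082, 0.0236]
orientation: [-0.484, -3.098, 0.001]
force: [-0.1, -0.2, -0.1]
opening: 0.0654
t: 37.95
tool_pos: [0.4617, -0.0075, 0.0294]
orientation: [0.482, 3.101, 0.0]
force: [-0.6, -0.6, 0.2]
opening: 0.0651
```

```bash
python3 -m handwheel '-0.006 0.005 -0.03 0 0 0;-0.006 0.005 -0.05 0 0 0;-0.006 0.005 -0.056 0 0 0;-0.006 0.005 -0.056 0 0 0;-0.006 0.005 -0.056 0 0 0';python3 -m handwheel '0 0 0 0 0 0;0 0 0 0 0 0;0 0 0 0 0 0;0 0 0 0 0 0;0 0 0 0 0 0' 1 25;python3 -m handwheel '0 0 0 0 0 0;0 0 0 0 0 0;0 0 0 0 0 0'
```

```text
t: 38.45
tool_pos: [0.4582, -0.0054, 0.0105]
orientation: [-0.481, -3.104, 0.0]
force: [0.6, 0.1, -0.3]
opening: 0.065
t: 38.95
tool_pos: [0.4582, -0.0054, 0.0106]
orientation: [0.482, 3.104, 0.0]
force: [0.2, 1.6, 1.0]
opening: 0.0296
t: 39.25
tool_pos: [0.4582, -0.0054, 0.0106]
orientation: [0.482, 3.104, 0.0]
force: [-0.0, 0.3, 0.4]
opening: 0.0292
```

```bash
python3 -m handwheel '0 0 0.02 0 0 0;0 0 0.12 0 0 0;0 0 0.25 0 0 0;0 0 0.39 0 0 0;0 0 0.53 0 0 0'; python3 -m handwheel '0.08 0.08 0 0 0 0;0.19 0.2 0 0 0 0;0.3 0.31 0 0 0 0;0.4 0.42 0 0 0 0;0.5 0.52 0 0 0 0'; python3 -m handwheel '0.06 0.07 0 0 0 0;0.075 0.085 0 0 0 0;0.075 0.085 0 0 0 0;0.075 0.085 0 0 0 0;0.075 0.085 0 0 0 0';python3 - <<'E'
from h import *
p,d,C,K,s=wrist("w15");x,y,z=s["tool_pos"];print(x,y,z)
ims=[]
for h,r in ((0,.015),(.034,.015)):
    b=grid(ortho(p,C,K,x,y,z-.0046+h,.04),0,0,.04)
    cv2.circle(b,(200,200),int(r/.0002),(255,0,0),1);ims.append(b)
cv2.imwrite("pics/w15o.png",np.hstack(ims))
E
```

```text
t: 39.75
tool_pos: [0.4574, -0.0054, 0.1711]
orientation: [-0.481, -3.104, 0.0]
force: [1.0, -0.1, -1.9]
opening: 0.0292
t: 40.25
tool_pos: [0.6089, 0.1522, 0.1694]
orientation: [-0.481, -3.104, 0.0]
force: [0.8, -0.2, -2.0]
opening: 0.029
t: 40.75
tool_pos: [0.6301, 0.175, 0.1697]
orientation: [-0.483, -3.104, 0.001]
force: [0.1, -0.3, -2.4]
opening: 0.0293
0.6301130630151335 0.1749710382755078 0.16968861720314274
```

View pics/w15o.png

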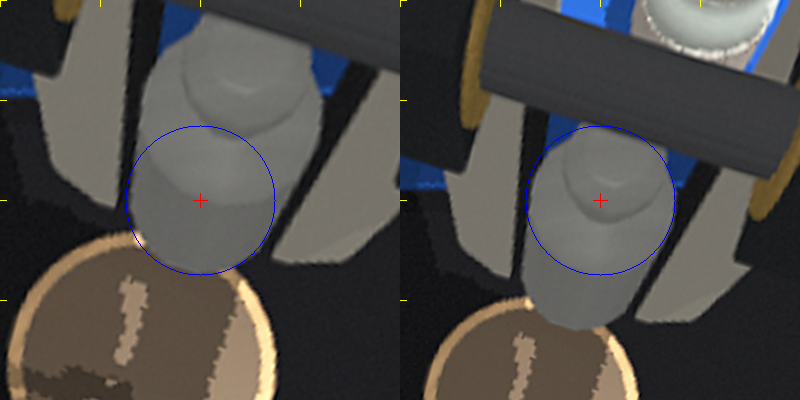

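```bash
python3 -m handwheel '0.005 0.008 -0.1 0 0 0;0.005 0.008 -0.23 0 0 0;0.005 0.008 -0.36 0 0 0;0.005 0.008 -0.44 0 0 0;0.005 0.008 -0.47 0 0 0';python3 -m handwheel '0 0 -0.005 0 0 0;0 0 -0.005 0 0 0;0 0 -0.005 0 0 0;0 0 -0.005 0 0 0;0 0 -0.005 0 0 0'
```

```text
t: 41.3
tool_pos: [0.6293, 0.1772, 0.025]
orientation: [-0.482, -3.099, 0.003]
force: [-0.0, -1.0, -1.3]
opening: 0.0292
t: 41.8
tool_pos: [0.633, 0.1787, 0.0284]
orientation: [0.481, 3.103, 0.001]
force: [0.2, -0.1, -1.9]
opening: 0.0291
```

```bash
python3 -m handwheel '-0.003 -0.003 -0.015 0 0 0;-0.003 -0.003 -0.03 0 0 0;-0.003 -0.003 -0.038 0 0 0;-0.003 -0.003 -0.038 0 0 0;-0.003 -0.003 -0.038 0 0 0';python3 -m handwheel '0 0 -0.002 0 0 0;0 0 -0.002 0 0 0;0 0 -0.002 0 0 0'
```

```text
t: 42.3
tool_pos: [0.6311, 0.1776, 0.0154]
orientation: [-0.481, -3.104, 0.0]
force: [-0.1, -0.1, -1.1]
opening: 0.0292
t: 42.6
tool_pos: [0.6313, 0.1776, 0.015]
orientation: [-0.482, -3.104, -0.0]
force: [0.2, -0.0, -1.2]
opening: 0.029
```

```bash
python3 -m handwheel '0.001 0 -0.002 0 0 0;0.001 0 -0.002 0 0 0;0.001 0 -0.002 0 0 0';python3 -m handwheel '0 0 -0.002 0 0 0;0 0 -0.002 0 0 0;0 0 -0.002 0 0 0'
```

```text
t: 42.9
tool_pos: [0.6316, 0.1776, 0.0147]
orientation: [0.482, 3.104, 0.0]
force: [-0.8, -0.7, 0.6]
opening: 0.0289
t: 43.2
tool_pos: [0.6317, 0.1776, 0.0147]
orientation: [0.482, 3.104, 0.0]
force: [-3.4, 0.2, 5.0]
opening: 0.0294
```

```bash
python3 -m handwheel '0 0 0 0 0 0;0 0 0 0 0 0;0 0 0 0 0 0;0 0 0 0 0 0;0 0 0 0 0 0' -0.4; python3 -m handwheel '0 0 0.1 0 0 0;0 0 0.2 0 0 0;0 0 0.33 0 0 0;0 0 0.46 0 0 0;0 0 0.55 0 0 0' -1;python3 -m handwheel '0 0 0 0 0 0'; python3 - <<'E'
from h import *
p,d,C,K,s=wrist("w16");x,y,z=s["tool_pos"];print(x,y,z)
ims=[]
for zz,r in ((.01,.015),(.0615,.0095)):
    b=grid(ortho(p,C,K,.6325,.177,zz,.07),0,0,.07)
    cv2.circle(b,(200,200),int(r/.00035),(255,0,0),1);cv2.circle(b,(200,200),int(.052/.00035),(255,0,0),1);ims.append(b)
cv2.imwrite("pics/w16o.png",np.hstack(ims))
E
```

```text
t: 43.7
tool_pos: [0.6316, 0.1776, 0.0137]
orientation: [-0.482, -3.104, 0.0]
force: [0.5, -0.1, -0.4]
opening: 0.0632
t: 44.2
tool_pos: [0.6326, 0.1778, 0.1824]
orientation: [0.481, 3.101, 0.002]
force: [1.0, 0.8, 0.1]
opening: 0.0925
t: 44.3
tool_pos: [0.6346, 0.1782, 0.1853]
orientation: [0.48, 3.096, 0.005]
force: [0.8, 0.2, 0.7]
opening: 0.0927
0.6346281602789409 0.1781872603439007 0.18526950431187478
```

View pics/w16o.png

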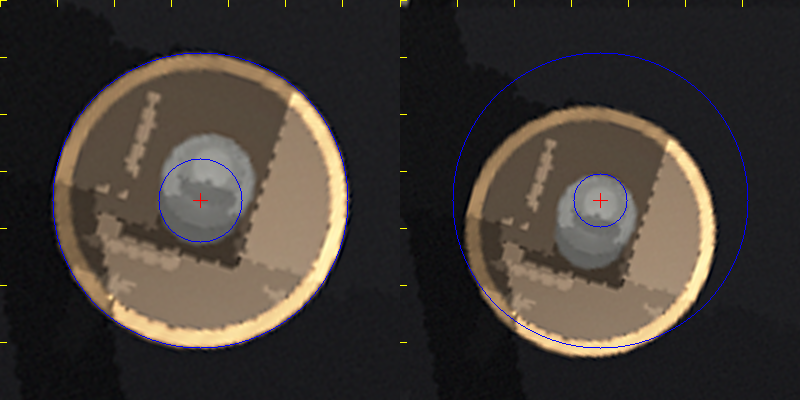

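Weight centred on the stand. I'll move the arm back out of the way and check everything once more.

```bash
python3 -m handwheel '-0.1 -0.1 0.1 0 0 0;-0.2 -0.25 0.1 0 0 0;-0.3 -0.35 0.1 0 0 0;-0.4 -0.45 0.1 0 0 0;-0.5 -0.5 0.1 0 0 0';python3 -m handwheel '0 0 0 0 0 0;0 0 0 0 0 0;0 0 0 0 0 0'; python3 - <<'E'
from h import *
t,_=robot.read_camera("top");c,_=robot.read_camera("scene")
cv2.imwrite("pics/fin_t.png",t[:,:,::-1]);cv2.imwrite("pics/fin_s.png",c[:,:,::-1])
E
```

```text
t: 44.85
tool_pos: [0.4793, 0.0256, 0.2068]
orientation: [-0.484, -3.101, 0.002]
force: [-0.4, 0.1, 0.3]
opening: 0.0928
t: 45.15
tool_pos: [0.482, 0.028, 0.2083]
orientation: [-0.481, -3.104, -0.0]
force: [-0.3, -0.5, -0.2]
opening: 0.093
```

View pics/fin_t.png

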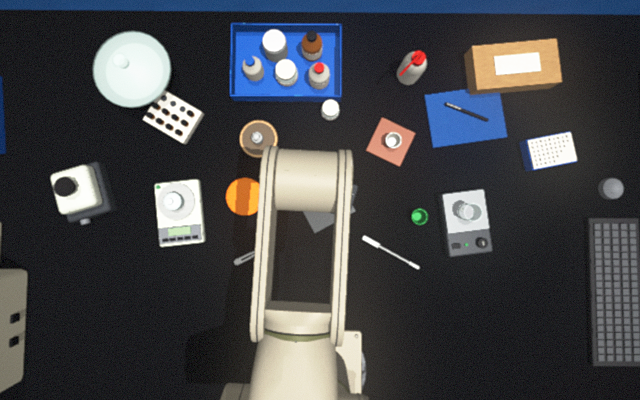

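View pics/fin_s.png

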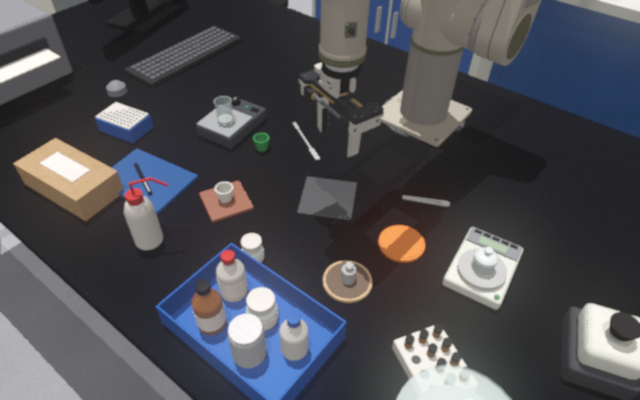

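All four stand upright in their places in the scene view: bottle (485,262), beaker (224,112), crucible (224,192), weight (348,273). The mat is empty, the look-alikes are untouched and the arm is clear.

```bash
python3 -c "
from plant import robot
print(robot.close_job())"
```

```text
the job is handed in; nothing more can be done
None
```

All four things are in their places, and I handed the job in at about 45 s of the 144 s allowed.

- **Moves:** I set the weight aside on the mat. Then I put the bottle on the balance pan, the crucible on the tile, the beaker on the stirrer plate, and the weight on its stand. Each was lowered until the wrist felt light contact (about 4–8 N) before I let go.
- **Last checks:** The wrist pictures after each release showed each thing within about 1 mm of its place's middle. The closing top and scene pictures showed all four upright, the mat empty, the green crucible and orange disc untouched, and the gripper open and clear.
- **Disagreements:** While things were held, the wrist views put the bottle, crucible and beaker about 2 mm to +x of the tool. I corrected for that when placing them, and the pictures after release agreed. The networks also gave a few false hits, such as the orange disc as the stand and the mat as the beaker; I threw these out by eye.

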